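Set up a circuit board on the inspection light box

TASK

Set the green circuit board down gently on the bright panel of the light box, component side up, centred on the panel and with its edges parallel to the panel's (any way round), and bring the light to six bars by rolling the knurled thumbwheel on the box's console: every click lights one bar more when the wheel's top is rolled away from the robot. Stroke the wheel lightly with a fingertip without pushing it in, since that works the on/off switch, and leave the other things on the bench where they are.

Things in the scene. Friction and masses are not known exactly. Their poses are not given: they have to be found in the camera images.
- lightbox: White inspection light box fixed to the bench, 240 (x) by 360 (y) mm, flat top 80 mm above the bench; origin under its centre, x away from the robot at yaw 0. Bright panel in the +y part of the top; grey console: the 130 mm strip along the -y edge. There a row of eight small level windows (8 mm square, 10 mm apart) runs from the wheel towards the panel; they light green one by one, starting at the wheel.
- panel (a point): Centre of the bright panel, a flat white plate 190 (x) by 192 (y) mm, flush with the box's top; axes as the light box, z up.
- wheel_slot (a point): Centre of the thumbwheel's slot, level with the console's flat top, straight above the axle and halfway along the wheel's width; axes as the light box. Black wheel with knurled rubber rim, radius 40 mm, 24 mm wide, axle along the light box's y. How far it stands out of the slot is set by its height-adjustable carrier: 10 to 16 mm, another height each time.
- dimmer (a joint): Angle of the thumbwheel (rad), growing as its top is rolled to the light box's +x; 0: no bar lit. A click spring holds it at whole clicks of 0.3927 rad (15.7 mm of rim), one bar each, from 0 to 8. A click takes about 3 N along the rim, so a fingertip that presses too lightly slips; past halfway the wheel falls into the next click by itself.
- wheel_push (a joint): How far the wheel is pushed down on its sprung axle (m), 0 when let go. It begins to give at about 2.5 N, then takes 4 N per mm; at 2.5 mm (12 N) the on/off switch trips, at 4 mm it is at its end.
- board_grip (a point): Centre of the yellow and dark transformer, the block to hold the green circuit board by: 42 (x), 34 (y), 32 mm high, in the middle of the board; only low parts (13 mm) beside its y faces, taller ones (24 mm) 45 mm off along x. Board 150 (x) by 95 (y) mm, about 0.26 kg, on four 8 mm feet; this point is 26 mm above their soles, 16 mm above the laminate. Board's axes, z up.
- multimeter: Dark grey hand multimeter lying face up, 150 mm by 76 mm by 34 mm, origin under its centre; not to be moved.
- screwdriver: Green-handled screwdriver, 190 mm long along its x, 26 mm thick, lying on the bench; origin under its middle; not to be moved.
- spray_can: Standing spray can, 58 mm across, 170 mm high, origin under its centre; not to be moved.
- carton: Small cardboard carton, 130 mm by 90 mm by 45 mm, origin under its centre; not to be moved.
- parts_tray: Red open tray with small parts, 140 mm by 100 mm by 32 mm, origin under its centre; not to be moved.
Not all that is in view belongs to the job. Several things look just like the part that bears board_grip: the one meant starts nearest to the robot's base.

How it is judged:
By the outcome, as a careful person would: the job done as asked, in the order asked, and still so for the second after the job is handed in, with the robot touching nothing.
It also fails if it takes over 64 s, if anything falls off the work surface, if the arm or the gripper's body presses on something with over 40 N, if the wrist force passes 120 N, or if a joint passes its speed limit or range.

ROBOT

A 6-joint arm with a two-finger parallel gripper is mounted at the origin on the work surface. World frame = base frame: x ahead of the robot, y to its left, z up, the work surface at z = 0. Lengths are in m, angles in rad, forces in N, time in s.
With the tool pointing down it reaches from about 0.35 to 0.875 m from the base axis. Payload 4.2 kg.
Tool frame: the origin (TCP) lies on the centre line of the jaws, within the pads' length; the fingertips stand 8 mm ahead of it and the grasp point (between the pads) lies 11 mm behind it (env.tcp_to_tips is the distance from the TCP to the fingertips, in m); z points along the fingers, x is the direction in which the jaws open and shut, and the axes are right-handed (so a half turn about z gives the same grasp; the last joint's range is limited). The gripper opens to 87 mm and grips with 3 to 60 N. Pads are 19 mm wide; open, the fingers measure 117 mm over their backs; the gripper's body (75 mm by 190 mm) begins 51 mm behind the grasp point.
Start: joints at [-1.026, 0.385, 0.008, 0, -1.194, -0.259], TCP at [0.176, -0.6, 0.231] pointing down, gripper open.
Joint ranges: [-3.14, 3.14], [-1.21, 2.06], [-1.07, 1.41], [-3.16, 2.05], [-2.99, -0.16], [-3.1, 3.1]. Speed limits (rad/s): [2.79, 2.79, 3.14, 3.14, 3.14, 3.14].

INTERFACE

Orientations are given as a rotation vector (axis times angle).
In Python, from station import env gives the robot as it stands. The module is installed in compiled form; this text tells all that it offers.
- The arm moves only by the tool jog_arm, never from a script. Its arguments are lists of equal length, an entry for each row: "dp": the shift along the tool's x, y, z in mm, a list of three; "yaw": the turn about the tool's z in degrees. In form: {"dp": [[tx, ty, tz], ...], "yaw": [yaw, ...]}. A call has 1 to 20 rows; each row is the pose to reach, as a shift and turn from the pose commanded when the call began, along the tool's axes at that moment; what a row does not reach only later rows make up. A row lasts 1/10 s, in which the tool goes at most 50 mm and 8.59 degrees, less where a joint would pass 70% of its speed; a pose out of reach is approached as far as the arm can. A call with a gripper value outside its range is refused whole. "claw" is the closure in counts, from 0 (fully open) to 255 (shut), set as the call begins (left out, the last holds). The fingers move at their own pace and stop on an object; the grip force is fixed at half the most. Time passes only in rows, so rows that repeat a pose let the fingers close. It gives the time, the measured TCP pose, the force and the opening at its end, in the units of the state.
- env.get_obs(): the state, without advancing time (a new reading comes with each control period).
- env.read_camera(name): name is "scene" or "top"; returns a dict with "pixels" (400x640x3 uint8, red, green, blue), "depth" (400x640 float32, m along the optical axis (not along the pixel's ray), 0 where there is no reading), "mtx" (3x3 intrinsics, pixels), "k1" (the pictures are not rectified: a ray, as slopes to the right and down, at radius r is drawn at 1 + k1 r^2 times it, then the intrinsics apply), "world_from_camera" (4x4, takes a point from camera to world coordinates). Camera axes: x right, y up, looking along -z (the intrinsics and any distortion apply to the point x, -y, -z); pixel columns grow to the right and rows downward; lengths in m; the calibration is good to about 2 mm. A picture is of the moment at which its call begins.
- env.job_done(): hands the job in, once; it reports no verdict.
The state is a dict: "clock": time; "joint_positions": joint angles; "qd": joint speeds; "tau": joint torques, N m; "tcp_pos": TCP position; "tcp_rot": TCP orientation; "ft_force": force on the tool from outside, world axes, zero at the start; "torque": the same for the moment, N m; "opening": finger opening in m.
Only numpy, scipy, OpenCV 4.12 (cv2) and the standard library are available. Lean on these libraries where they do the work, as an engineer would, in place of code of your own. Each camera call takes 0.05 s, during which the arm holds its last target.

## Working session

There is one attempt and no reset: what is moved stays moved. The work goes in short steps, Python scripts to look and compute and a tool call to move; the robot and the scene stay as the last step left them, time stands still between calls to the robot, and variables do not carry over. Pictures are saved under pics/ and viewed, and the job is handed in when it is done.

Besides the shell and the picture viewer there is one more tool, called after "Request:" in YAML: its name, and indented under it one key for each argument. jog_arm: Moves the arm, as the interface text tells. Its arguments: {"type":"object","properties":{"dp":{"type":"array"},"yaw":{"type":"array"},"claw":{"type":"number"}},"required":["dp","yaw"]}

```bash
mkdir -p pics
cat > h.py <<'E'
import numpy as np, cv2, pickle
from scipy.spatial.transform import Rotation as R
def grab(env,name,tag):
    d=env.read_camera(name); pickle.dump(d,open(f'{tag}.pkl','wb'))
    cv2.imwrite(f'pics/{tag}.png',d['pixels'][:,:,::-1]); return d
def load(tag): return pickle.load(open(f'{tag}.pkl','rb'))
def crop(tag,u0,v0,u1,v1,s):
    d=load(tag); c=d['pixels'][v0:v1,u0:u1,::-1]
    cv2.imwrite(f'pics/{tag}_c{u0}_{v0}.png',cv2.resize(c,None,fx=s,fy=s,interpolation=cv2.INTER_CUBIC))
def rays(d,uv):
    uv=np.atleast_2d(np.array(uv,float)); K=d['mtx']
    x=(uv[:,0]-K[0,2])/K[0,0]; y=(uv[:,1]-K[1,2])/K[1,1]
    rd=np.hypot(x,y); r=rd.copy()
    for _ in range(30): r=rd/(1+d['k1']*r*r)
    s=np.where(rd>0,r/np.maximum(rd,1e-12),1)
    return np.c_[x*s,-y*s,-np.ones(len(x))]
def onplane(d,uv,z):
    T=d['world_from_camera']; w=rays(d,uv)@T[:3,:3].T; o=T[:3,3]
    return o+w*((z-o[2])/w[:,2])[:,None]
def bydepth(d,uv):
    T=d['world_from_camera']; r=rays(d,uv)
    dep=np.array([np.median(d['depth'][int(round(v))-1:int(round(v))+2,int(round(u))-1:int(round(u))+2]) for u,v in np.atleast_2d(uv)])
    return (r*dep[:,None])@T[:3,:3].T+T[:3,3]
def proj(d,P):
    T=d['world_from_camera']; p=(np.atleast_2d(P)-T[:3,3])@T[:3,:3]
    x=p[:,0]/-p[:,2]; y=-p[:,1]/-p[:,2]; f=1+d['k1']*(x*x+y*y); K=d['mtx']
    return np.c_[K[0,0]*x*f+K[0,2],K[1,1]*y*f+K[1,2]]
def tri(d1,uv1,d2,uv2):
    A=np.zeros((3,3));b=np.zeros(3)
    L=[]
    for d,uv in((d1,uv1),(d2,uv2)):
        T=d['world_from_camera'];w=(rays(d,uv)@T[:3,:3].T)[0];w/=np.linalg.norm(w);M=np.eye(3)-np.outer(w,w);A+=M;b+=M@T[:3,3];L.append((M,T[:3,3]))
    p=np.linalg.solve(A,b); return p,[np.linalg.norm(M@(p-o)) for M,o in L]
E
python3 - <<'E'
from station import env
from h import *
np.set_printoptions(precision=4,suppress=True)
for n in('scene','top'):
    d=grab(env,n,n+'0'); print(n,d['mtx'],d['k1'],d['world_from_camera'])
o=env.get_obs();print(o); print(R.from_rotvec(o['tcp_rot']).as_matrix(),env.tcp_to_tips)
E
```

```text
scene [[402.0341   0.     315.7914]
 [  0.     402.0341 206.7121]
 [  0.       0.       1.    ]] 0.03576423414650501 [[-0.8803 -0.3452  0.3255  1.1055]
 [ 0.4743 -0.6586  0.5842  1.0424]
 [ 0.0127  0.6687  0.7434  1.301 ]
 [ 0.      0.      0.      1.    ]]
top [[515.778    0.     318.5617]
 [  0.     515.778  201.358 ]
 [  0.       0.       1.    ]] -0.0980242988159205 [[-0.0281  0.9923 -0.1207  0.3571]
 [-0.9996 -0.0272  0.0088  0.0829]
 [ 0.0054  0.1209  0.9927  1.8657]
 [ 0.      0.      0.      1.    ]]
{'clock': 0.1, 'joint_positions': array([-1.0264,  0.3855,  0.0068, -0.0005, -1.194 , -0.2586]), 'qd': array([-0.0005, -0.0019,  0.0033,  0.0011,  0.0001, -0.0015]), 'tau': array([  0.0001, -39.169 ,  18.7935,   4.2319,   0.0135,  -0.0001]), 'tcp_pos': array([ 0.1761, -0.5991,  0.2296]), 'tcp_rot': array([-1.8817, -2.5137, -0.0018]), 'ft_force': array([-0.1712,  0.5204,  0.6161]), 'torque': array([-0.0189,  0.0151, -0.0172]), 'opening': 0.08696745779101683}
[[-0.2817  0.9595 -0.0006]
 [ 0.9595  0.2818  0.0019]
 [ 0.002  -0.0001 -1.    ]] 0.008
```

View pics/scene0.png

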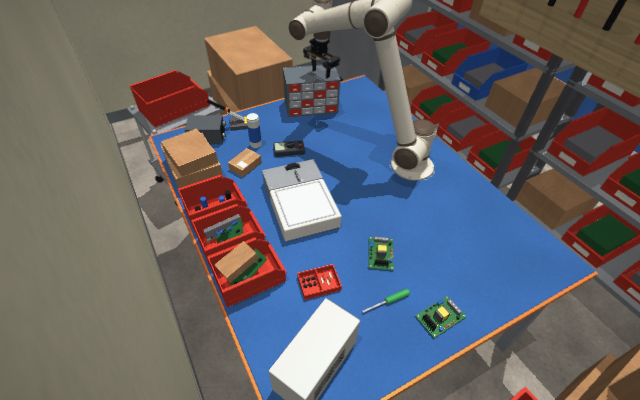

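View pics/top0.png

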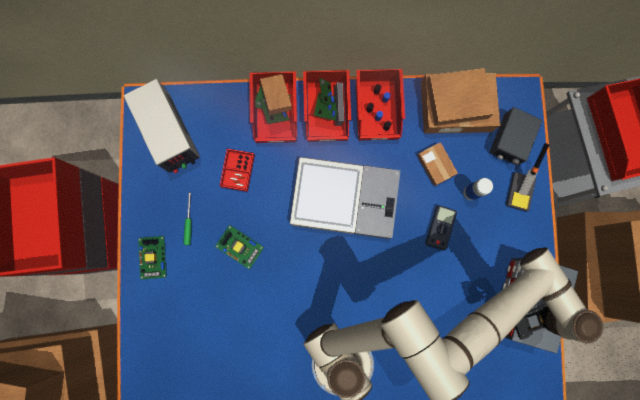

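The pictures show two boards like the one described. A is at top (240,246) / scene (381,254), and B is at top (152,257) / scene (441,317). The base is at top (~342,368), so A looks like the one nearest the base. The light box has its console on the right in the top view, at (378,203), with the wheel at about (390,207). I'll enlarge these areas to confirm.

Run:
```python
from h import *
np.set_printoptions(precision=4,suppress=True)
crop('top0',205,215,275,280,8);crop('top0',280,150,410,245,6);crop('scene0',355,225,405,280,10);crop('scene0',255,155,345,245,6)
a,b=load('top0'),load('scene0')
for n,t,s in(('A',(239,247),(382,249)),('B',(151,257),(442,312))):
    p,e=tri(a,t,b,s);print(n,p,e,np.hypot(*p[:2]),bydepth(a,[t]),bydepth(b,[s]))
```

```text
A [0.4242 0.3551 0.0257] [np.float64(0.000795512287285426), np.float64(0.000795512287285367)] 0.5532045836513199 [[0.4242 0.3523 0.0414]] [[0.4326 0.3647 0.0427]]
B [0.3955 0.6726 0.028 ] [np.float64(0.0013824047492253977), np.float64(0.001382404749225467)] 0.7802512791967031 [[0.3962 0.667  0.0423]] [[0.4025 0.6777 0.0426]]
```

View pics/top0_c205_215.png

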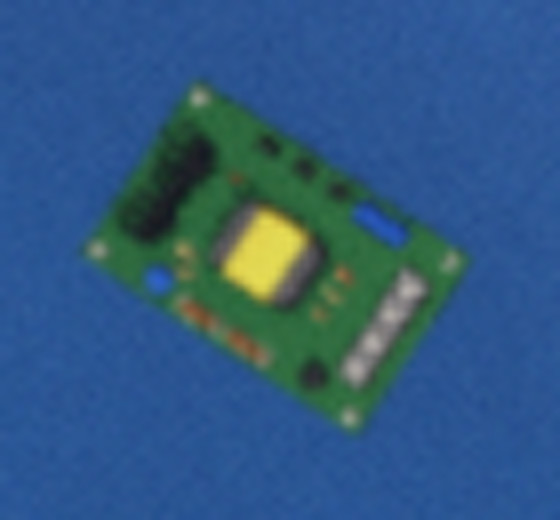

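View pics/top0_c280_150.png

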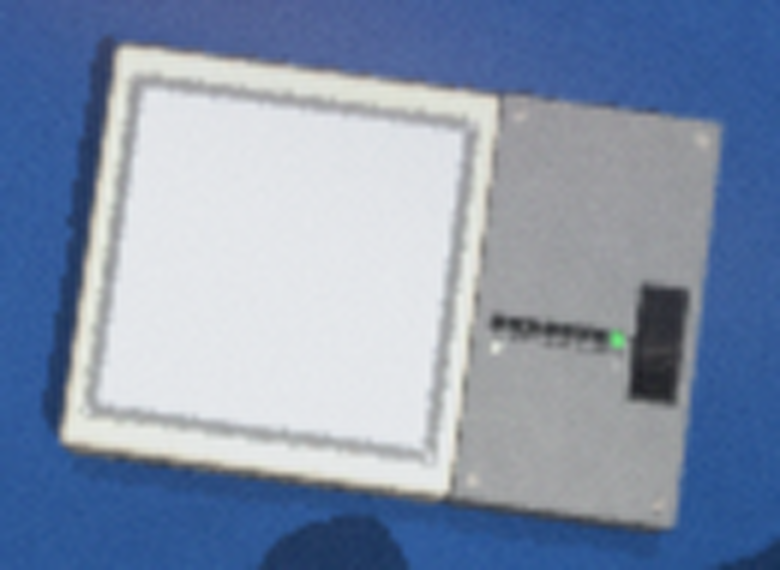

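View pics/scene0_c355_225.png

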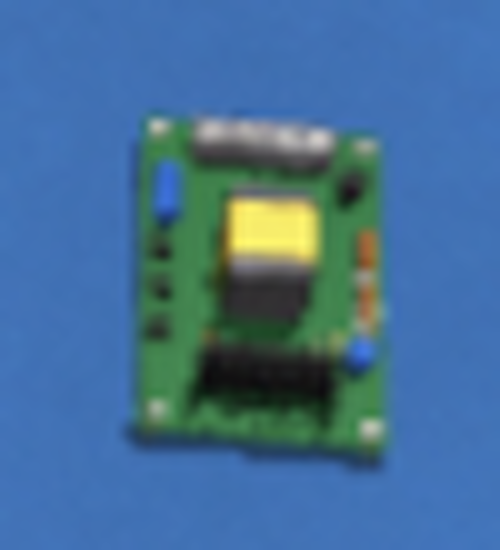

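View pics/scene0_c255_155.png

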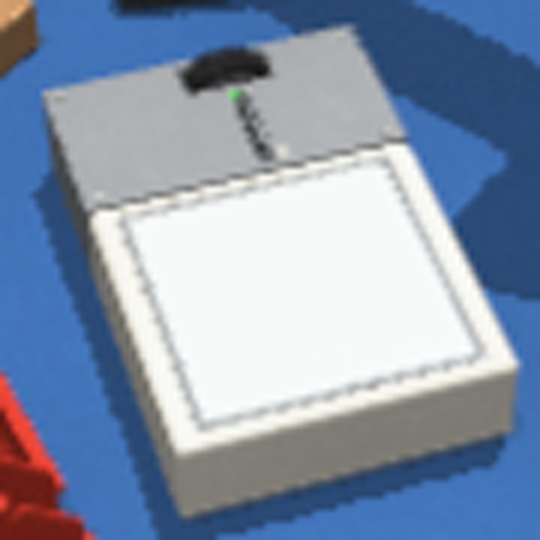

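The crops confirm A: green board with a yellow and dark transformer, lying component side up. On the console one window is lit, next to the wheel at top (382.5,206.5), so the wheel needs five clicks. Next I'll measure the poses.

```bash
cat > m.py <<'E'
from h import *
np.set_printoptions(precision=4,suppress=True)
a,b=load('top0'),load('scene0')
def cc(p,u0,v0,s): p=np.array(p,float); return (p+.5)/s-.5+[u0,v0]
def fit(model,P):
    m=model-model.mean(0);q=P-P.mean(0); th=np.arctan2((m[:,0]*q[:,1]-m[:,1]*q[:,0]).sum(),(m*q).sum())
    c,s=np.cos(th),np.sin(th); Rm=np.array([[c,-s],[s,c]]); t=P.mean(0)-Rm@model.mean(0)
    return th,t,(model@Rm.T+t-P)
E
cat > m1.py <<'E'
from m import *
tb=cc([(450,262),(349,417),(97,249),(199,97)],205,215,8); sb=cc([(159,127),(366,147),(371,430),(157,410)],355,225,10)
print('board'); 
P=np.array([tri(a,t,b,s)[0] for t,s in zip(tb,sb)]); print(P,[tri(a,t,b,s)[1][0] for t,s in zip(tb,sb)])
for d,u in((a,tb),(b,sb)):
    Q=onplane(d,u,.011);print(Q.mean(0),[np.linalg.norm(Q[i]-Q[i-1]) for i in range(4)]); v=Q[0]+Q[1]-Q[2]-Q[3];print(np.degrees(np.arctan2(v[1],v[0])))
print('box')
tt=cc([(117,45),(722,123),(672,527),(62,443)],280,150,6); ss=cc([(182,450),(45,93),(350,28),(517,362)],255,155,6)
print(np.array([tri(a,t,b,s)[0] for t,s in zip(tt,ss)]))
M=np.array([(.12,.18),(.12,-.18),(-.12,-.18),(-.12,.18)])
for d,u in((a,tt),(b,ss)):
    Q=onplane(d,u,.08)[:,:2]; th,t,r=fit(M,Q);print(np.degrees(th),t,r)
print('panel')
tt=cc([(135,80),(475,122),(435,455),(88,408)],280,150,6); ss=cc([(202,425),(127,220),(387,163),(482,352)],255,155,6)
print(np.array([tri(a,t,b,s)[0] for t,s in zip(tt,ss)]))
M=np.array([(.095,.096),(.095,-.096),(-.095,-.096),(-.095,.096)])
for d,u in((a,tt),(b,ss)):
    Q=onplane(d,u,.08)[:,:2]; th,t,r=fit(M,Q);print(np.degrees(th),t,r)
sl=cc([(640,286),(688,290),(675,403),(630,400)],280,150,6); print('slot',onplane(a,sl,.08),onplane(a,sl,.08).mean(0))
# dense depth
def dense(d,n):
    v,u=np.mgrid[0:400,0:640]; r=rays(d,np.c_[u.ravel(),v.ravel()]); T=d['world_from_camera']
    return ((r*d['depth'].ravel()[:,None])@T[:3,:3].T+T[:3,3]).reshape(400,640,3)
Wa=dense(a,'');Wb=dense(b,'')
np.save('Wa',Wa);np.save('Wb',Wb)
print('panel z',np.median(Wa[185:215,310:350,2]),np.median(Wb[195:215,290:320,2]),'bench',np.median(Wa[250:270,400:440,2]))
print('cons z',np.median(Wa[175:190,370:390,2]))
w=Wa[196:219,383:397]; print((w[...,2]*1000).round(0).astype(int))
E
python3 m1.py
```

```text
board
[[0.4228 0.2778 0.0106]
 [0.3545 0.3245 0.01  ]
 [0.4325 0.4369 0.0112]
 [0.4995 0.3907 0.0102]] [np.float64(0.0007963571932743698), np.float64(0.0004063082591068063), np.float64(0.0005480404112651137), np.float64(4.9511782814889605e-05)]
[0.4269 0.3577 0.011 ] [np.float64(0.13623777174527013), np.float64(0.08234982101248542), np.float64(0.13692466294918826), np.float64(0.0819493261564607)]
-124.57488435940748
[0.4279 0.3575 0.011 ] [np.float64(0.1366967468380562), np.float64(0.08306599341935891), np.float64(0.13584491147921346), np.float64(0.0810262711404769)]
-124.3053761338496
box
[[ 0.7335  0.1314  0.0789]
 [ 0.6776 -0.2232  0.0772]
 [ 0.4419 -0.1835  0.0761]
 [ 0.5011  0.1678  0.078 ]]
-9.265053540832682 [ 0.588  -0.0264] [[ 0.0021  0.0006]
 [ 0.     -0.0005]
 [-0.0007 -0.0021]
 [-0.0013  0.002 ]]
-9.279017131409619 [ 0.5899 -0.0248] [[ 0.0036  0.0012]
 [ 0.001  -0.0018]
 [-0.0019 -0.0032]
 [-0.0027  0.0038]]
panel
[[ 0.7127  0.1207  0.0808]
 [ 0.6801 -0.0764  0.078 ]
 [ 0.4864 -0.0467  0.0717]
 [ 0.5202  0.1525  0.0829]]
-9.079801944331658 [0.6001 0.0375] [[-0.003  -0.003
[... 1074 characters left out ...]
1  83  84  94  95 100  92  93 105  99  71  70  -2]
 [ 82  75  84  87  94  96  95  93  94  87  87  79  77   9]
 [ 84  75  78  88  87  87  92  94  93  98  92  81  78  -1]
 [ 80  75  65  97  90  89  95  95  93  94  82  76  74  -2]
 [ 86  72  62  88  93  97  87  92  92  86  75  78  79   4]
 [ 75  85  73  90  92  84  88  93  79  86  78  81  66   9]
 [ 90  79  71  81  84  93  82  88  87  84  81  78  -1  -1]
 [ 84  81  81  88  79  82  84  93  82  92  77  87  -5   2]
 [ 81  79  82  81  89  75  87  84  76  67  80  87  -4  -5]
 [ 80  84  80  80  86  78  83  85  79  60  82  72   6  -1]
 [ 77  81  87  75  76  78  84  81  74  68  69  73  -2   4]
 [ 79  70  82  76  75  78  79  78  77  75  69  81   0   7]]
```

```bash
cat > m2.py <<'E'
from m import *
from scipy.optimize import least_squares
th=np.radians(-9.27);c,s=np.cos(th),np.sin(th);Rb=np.array([[c,-s],[s,c]]);o=np.array([.589,-.0256])
tob=lambda P:(P[...,:2]-o)@Rb
print('windows',tob(onplane(a,cc([(618,340),(495,322)],280,150,6),.08)),tob(onplane(b,cc([(237,95),(268,155)],255,155,6),.08)))
print('yellow',onplane(a,cc([(265,255)],205,215,8),.042),onplane(b,cc([(272,228)],355,225,10),.042))
for n,W in(('top',np.load('Wa.npy')),('scene',np.load('Wb.npy'))):
    W=W.reshape(-1,3); q=tob(W); z=W[:,2]
    base=(np.abs(q[:,0]-(-.016))<.10)&(q[:,1]>-.13)&(q[:,1]<-.06)&(abs(z-.08)<.03); z0=np.median(z[base])
    for yh in(.008,.010):
      m=(abs(q[:,1]+.158)<yh)&(abs(q[:,0]+.016)<.055)&(z>.05)&(z<.13)
      f=lambda p:np.maximum(0,p[1]-.04+np.sqrt(np.maximum(0,.0016-(q[m,0]-p[0])**2)))-(z[m]-z0)
      r=least_squares(f,[-.016,.013],loss='soft_l1',f_scale=.005,x_scale=[.01,.01]);print(n,m.sum(),z0,r.x,np.sqrt(np.mean(r.fun**2)))
E
python3 m2.py
python3 -c "
from h import *
crop('scene0',280,155,310,185,20);crop('top0',355,190,405,230,16)"
```

```text
windows [[-0.0166 -0.1347]
 [-0.0158 -0.0624]] [[-0.0145 -0.1312]
 [-0.0172 -0.0635]]
yellow [[0.4263 0.3568 0.042 ]] [[0.4286 0.3574 0.042 ]]
top 146 0.0792602562793876 [-0.0175  0.0146] 0.004445627193033283
top 173 0.0792602562793876 [-0.0166  0.0144] 0.004381567083067416
scene 57 0.08096610992911923 [-0.0132  0.0142] 0.00351530495303205
scene 72 0.08096610992911923 [-0.0135  0.014 ] 0.003470713917637954
```

View pics/scene0_c280_155.png

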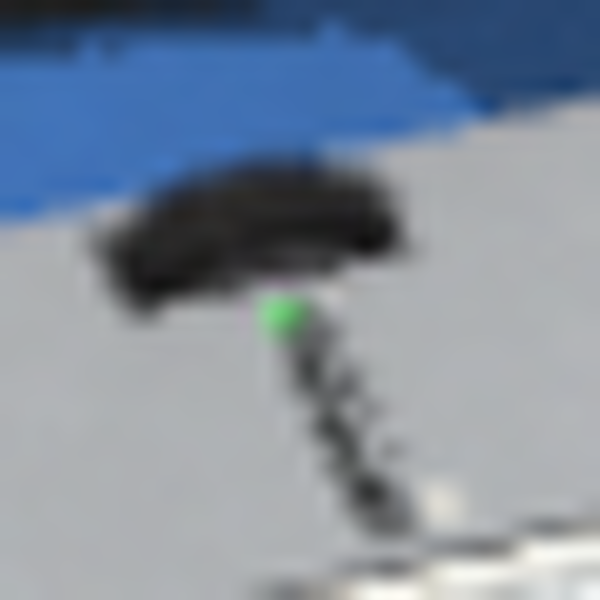

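View pics/top0_c355_190.png

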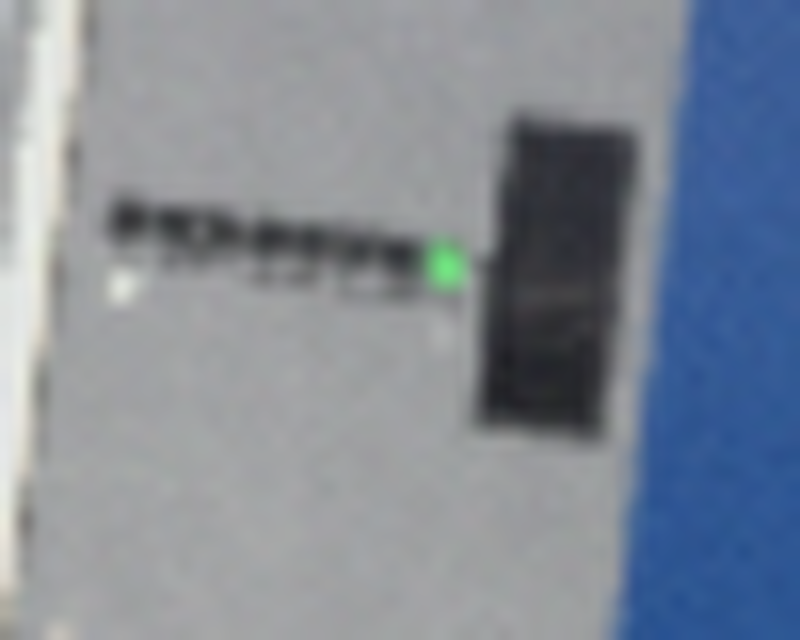

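Measured values:
- **Board A:** centre about (0.4274, 0.3575), laminate z about 0.0105 (should be 0.010), long axis 55.6°. The hole rectangle comes out at 136.5 × 82 mm in both views.
- **Box:** centre (0.589, −0.0256), yaw −9.27°, and the panel centre about (0.600, 0.0386). Both cameras agree within 2 mm.
- **Wheel:** standing out about 14 mm, at about box (−0.016, −0.158).

Now I'll write a helper that turns targets into jogs.

```bash
cat > go.py <<'E'
# usage: go.py x y z jawdeg  [more quads] -> dp(mm), yaw(deg) from measured pose
import sys; from station import env; from h import *
np.set_printoptions(precision=2,suppress=True)
o=env.get_obs(); Rm=R.from_rotvec(o['tcp_rot']).as_matrix(); p=o['tcp_pos']
ang=np.degrees(np.arctan2(Rm[1,0],Rm[0,0]))
print('t',round(o['clock'],2),'tcp',p*1000,'jaw',round(ang,2),'F',o['ft_force'],'op',round(o['opening']*1000,1),'q1,q6',np.degrees(o['joint_positions'][[0,5]]))
v=list(map(float,sys.argv[1:]))
for i in range(0,len(v),4):
    d=Rm.T@(np.array(v[i:i+3])-p)*1000; w=(v[i+3]-ang+90)%180-90
    print(np.round(d,1),'yaw',round(-w,2))
E
python3 go.py .5 -.15 .25 120 .4274 .3575 .15 145.56
python3 -c "
from h import *
print(onplane(load('top0'),[(482,187)],.17))"
```

```text
t 0.1 tcp [ 176.09 -599.15  229.55] jaw 106.36 F [-0.17  0.52  0.62] op 87.0 q1,q6 [-58.81 -14.82]
[339.7 437.3 -19.8] yaw -13.64
[846.9 510.7  81.2] yaw -39.2
[[ 0.59682063 -0.4829921   0.17      ]]
```

Request:
jog_arm:
  dp:
    - [340,437,-20]
    - [340,437,-20]
    - [340,437,-20]
    - [340,437,-20]
    - [340,437,-20]
    - [340,437,-20]
    - [340,437,-20]
    - [340,437,-20]
    - [340,437,-20]
    - [340,437,-20]
    - [340,437,-20]
    - [340,437,-20]
  yaw: [-14,-14,-14,-14,-14,-14,-14,-14,-14,-14,-14,-14]
  claw: 105

```text
clock: 1.3
tcp_pos: [0.5023, -0.1464, 0.2502]
tcp_rot: [1.554, 2.73, 0.001]
ft_force: [-0.2, -0.8, 0.7]
opening: 0.0513
```

```bash
python3 go.py .4274 .3575 .12 145.56
```

```text
t 1.3 tcp [ 502.28 -146.44  250.2 ] jaw 120.7 F [-0.21 -0.76  0.68] op 51.3 q1,q6 [  1.52 -60.81]
[471.6 192.8 130.3] yaw -24.86
```

Request:
jog_arm:
  dp:
    - [472,193,50]
    - [472,193,50]
    - [472,193,50]
    - [472,193,50]
    - [472,193,50]
    - [472,193,50]
    - [472,193,50]
    - [472,193,50]
    - [472,193,130]
    - [472,193,130]
    - [472,193,130]
    - [472,193,130]
    - [472,193,130]
    - [472,193,130]
    - [472,193,130]
  yaw: [-25,-25,-25,-25,-25,-25,-25,-25,-25,-25,-25,-25,-25,-25,-25]

```text
clock: 2.8
tcp_pos: [0.4281, 0.3539, 0.1218]
tcp_rot: [0.937, 2.998, 0.003]
ft_force: [0.2, -0.2, 0.9]
opening: 0.0508
```

```bash
python3 - <<'E'
from station import env
from h import *
grab(env,'scene','scene1');grab(env,'top','top1');crop('scene1',330,180,430,280,6)
E
python3 go.py .4274 .3575 .033 145.56
```

```text
t 2.9 tcp [428.05 354.01 121.74] jaw 145.3 F [-0.07 -0.46  1.02] op 51.3 q1,q6 [ 56.31 -91.02]
[ 2.5  2.3 88.7] yaw -0.26
```

View pics/scene1_c330_180.png

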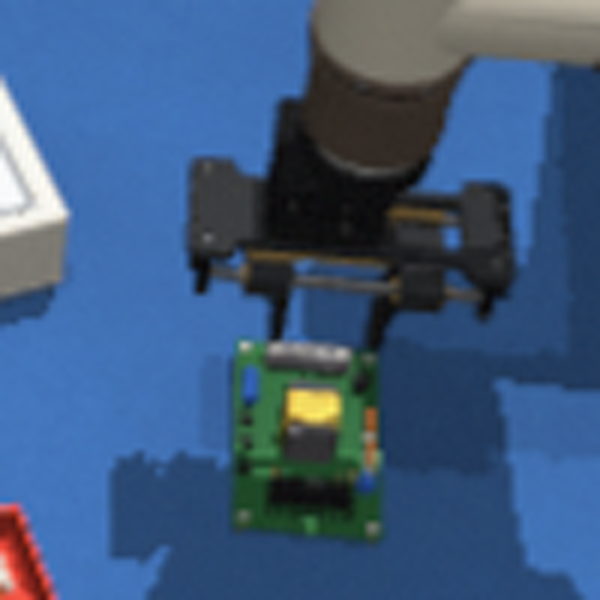

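The hand hangs over board A with the fingers on either side of the transformer. A 3 mm correction remains, so I'll make it while descending part way.

Request:
jog_arm:
  dp:
    - [2.5,2.3,20]
    - [2.5,2.3,40]
    - [2.5,2.3,60]
    - [2.5,2.3,60]
    - [2.5,2.3,60]
  yaw: [-0.3,-0.3,-0.3,-0.3,-0.3]

```text
clock: 3.4
tcp_pos: [0.4272, 0.3578, 0.0613]
tcp_rot: [0.927, 3.001, 0.001]
ft_force: [0.7, 0.4, -0.1]
opening: 0.0513
```

```bash
python3 go.py .4274 .3575 .033 145.56
```

```text
t 3.4 tcp [427.19 357.79  61.26] jaw 145.66 F [ 0.72  0.39 -0.11] op 51.3 q1,q6 [ 56.62 -90.98]
[-0.3 -0.1 28.3] yaw 0.1
```

Request:
jog_arm:
  dp:
    - [0,0,10]
    - [0,0,20]
    - [0,0,28]
    - [0,0,28]
    - [0,0,28]
  yaw: [0,0,0,0,0]

```text
clock: 3.9
tcp_pos: [0.4267, 0.3579, 0.0323]
tcp_rot: [-0.927, -3.002, 0.001]
ft_force: [0.4, 1.0, -0.1]
opening: 0.0514
```

Request:
jog_arm:
  dp:
    - [0,0,0]
    - [0,0,0]
    - [0,0,0]
    - [0,0,0]
    - [0,0,0]
    - [0,0,0]
    - [0,0,0]
  yaw: [0,0,0,0,0,0,0]
  claw: 255

```text
clock: 4.6
tcp_pos: [0.4268, 0.3581, 0.0328]
tcp_rot: [0.927, 3.002, 0.001]
ft_force: [-0.1, 0.1, 2.4]
opening: 0.0338
```

```bash
python3 go.py .4274 .3575 .033 145.56
```

```text
t 4.6 tcp [426.85 358.07  32.83] jaw 145.68 F [-0.05  0.07  2.45] op 33.8 q1,q6 [ 56.66 -90.99]
[-0.8 -0.2 -0.2] yaw 0.12
```

The opening reads 33.8 mm, which matches the 34 mm transformer. Now I'll lift.

Request:
jog_arm:
  dp:
    - [0,0,-10]
    - [0,0,-30]
    - [0,0,-60]
    - [0,0,-100]
    - [0,0,-140]
    - [0,0,-160]
    - [0,0,-160]
    - [0,0,-160]
  yaw: [0,0,0,0,0,0,0,0]

```text
clock: 5.4
tcp_pos: [0.4258, 0.3571, 0.1915]
tcp_rot: [-0.927, -3.0, 0.002]
ft_force: [-0.7, -0.4, -4.0]
opening: 0.0337
```

```bash
python3 go.py .5995 .0386 .20 170.73
python3 - <<'E'
from station import env
from h import *
grab(env,'scene','scene2');crop('scene2',330,150,430,250,6)
E
```

```text
t 5.4 tcp [425.79 357.13 191.48] jaw 145.64 F [-0.75 -0.45 -4.03] op 33.7 q1,q6 [ 56.66 -90.98]
[-323.2 -164.9   -8.6] yaw -25.09
```

View pics/scene2_c330_150.png

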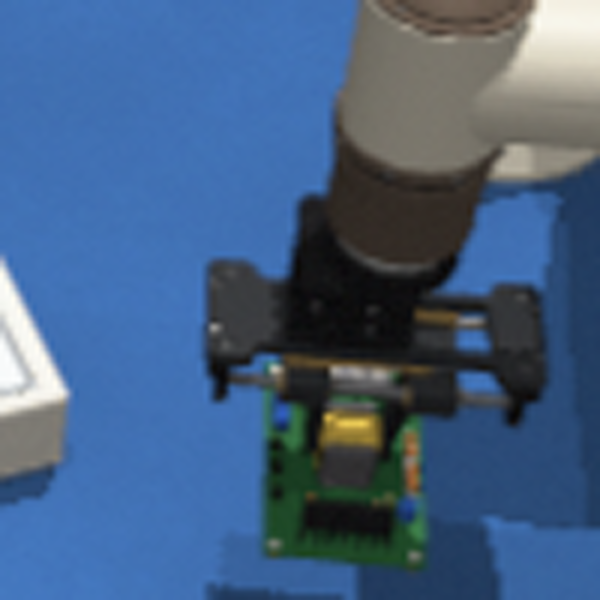

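The board hangs level in the grip. I'll carry it over the panel.

Request:
jog_arm:
  dp:
    - [-13,-7,-9]
    - [-40,-20,-9]
    - [-75,-38,-9]
    - [-110,-56,-9]
    - [-145,-74,-9]
    - [-180,-92,-9]
    - [-215,-110,-9]
    - [-250,-128,-9]
    - [-285,-146,-9]
    - [-310,-158,-9]
    - [-323,-165,-9]
    - [-323,-165,-9]
    - [-323,-165,-9]
    - [-323,-165,-9]
    - [-323,-165,-9]
  yaw: [-2,-5,-8,-11,-14,-17,-20,-22,-24,-25,-25,-25,-25,-25,-25]

```text
clock: 6.95
tcp_pos: [0.5999, 0.0405, 0.2014]
tcp_rot: [-0.253, -3.131, -0.0]
ft_force: [-0.3, -0.6, -3.6]
opening: 0.0335
```

```bash
python3 - <<'E'
from station import env
from h import *
grab(env,'scene','scene3');crop('scene3',240,120,360,220,6)
E
python3 go.py .5995 .0386 .122 170.73
```

```text
t 7.0 tcp [600.06  40.48 201.6 ] jaw 170.76 F [ 0.29 -0.31 -2.28] op 34.1 q1,q6 [ 19.26 -28.5 ]
[ 0.2 -2.  79.6] yaw 0.03
```

View pics/scene3_c240_120.png

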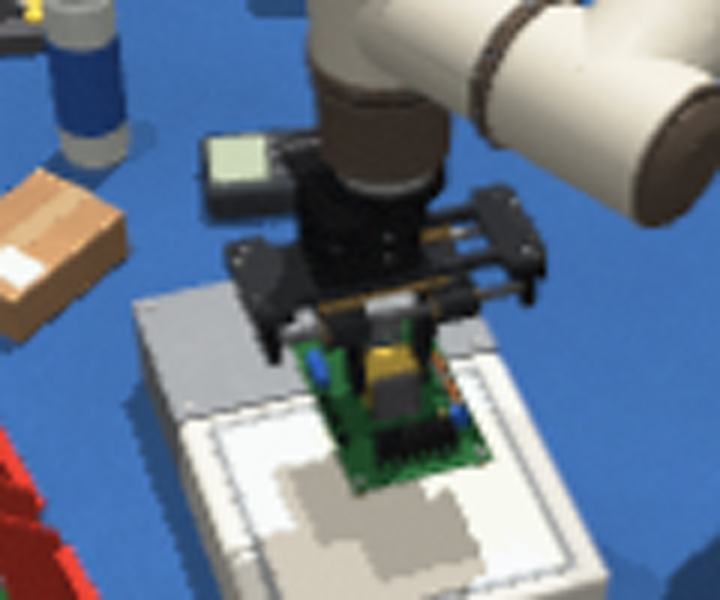

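Request:
jog_arm:
  dp:
    - [0.2,-2,15]
    - [0.2,-2,40]
    - [0.2,-2,65]
    - [0.2,-2,78]
    - [0.2,-2,80]
    - [0.2,-2,80]
    - [0.2,-2,80]
  yaw: [0,0,0,0,0,0,0]

```text
clock: 7.7
tcp_pos: [0.601, 0.0379, 0.1231]
tcp_rot: [0.254, 3.128, 0.001]
ft_force: [1.0, -0.3, -2.6]
opening: 0.0336
```

```bash
python3 - <<'E'
from station import env
from h import *
grab(env,'scene','scene4');crop('scene4',260,140,350,240,6);grab(env,'top','top4');crop('top4',280,150,410,245,6)
E
python3 go.py .5995 .0386 .1129 170.73
```

```text
t 7.8 tcp [600.74  37.82 122.95] jaw 170.69 F [ 0.52  0.02 -3.46] op 34.0 q1,q6 [ 19.   -28.33]
[ 1.4  0.6 10. ] yaw -0.04
```

View pics/scene4_c260_140.png

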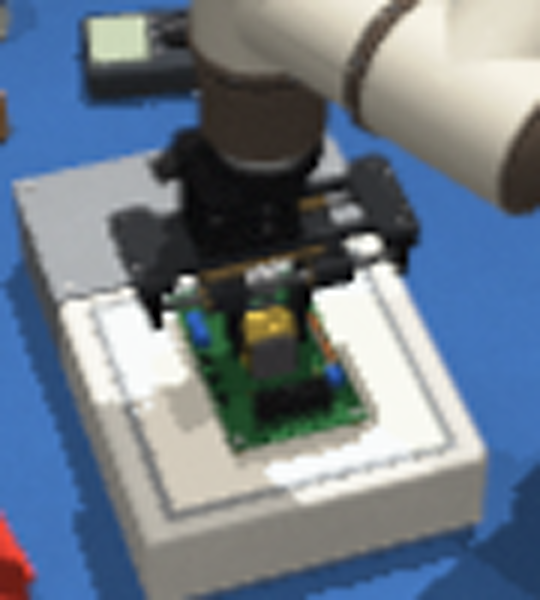

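View pics/top4_c280_150.png

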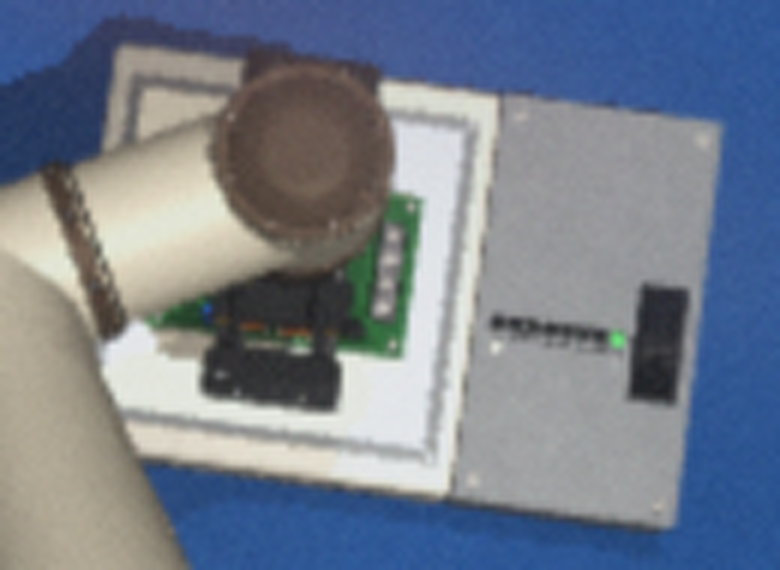

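The board looks centred and parallel to the panel. I'll lower it slowly.

Request:
jog_arm:
  dp:
    - [1.4,0.6,2]
    - [1.4,0.6,4]
    - [1.4,0.6,6]
    - [1.4,0.6,7.5]
    - [1.4,0.6,8.5]
    - [1.4,0.6,8.5]
    - [1.4,0.6,8.5]
  yaw: [0,0,0,0,0,0,0]

```text
clock: 8.5
tcp_pos: [0.5987, 0.0384, 0.113]
tcp_rot: [0.255, 3.131, 0.0]
ft_force: [0.3, 0.2, -2.5]
opening: 0.0339
```

Request:
jog_arm:
  dp:
    - [0,0,0.5]
    - [0,0,1]
    - [0,0,1]
  yaw: [0,0,0]

```text
clock: 8.8
tcp_pos: [0.5987, 0.0384, 0.1129]
tcp_rot: [0.255, 3.131, -0.0]
ft_force: [-2.2, 0.1, 3.2]
opening: 0.0334
```

```bash
python3 go.py .5995 .0386 .1129 170.73
```

```text
t 8.8 tcp [598.72  38.38 112.87] jaw 170.69 F [-2.21  0.06  3.18] op 33.4 q1,q6 [ 19.12 -28.45]
[-0.7  0.3 -0. ] yaw -0.04
```

It touched at the expected height with about 5 N. I'll release it and rise.

Request:
jog_arm:
  dp:
    - [0,0,0]
    - [0,0,0]
    - [0,0,0]
    - [0,0,0]
    - [0,0,0]
  yaw: [0,0,0,0,0]
  claw: 105

```text
clock: 9.3
tcp_pos: [0.5987, 0.0384, 0.112]
tcp_rot: [0.255, 3.131, -0.0]
ft_force: [0.7, -0.9, 0.5]
opening: 0.0508
```

Request:
jog_arm:
  dp:
    - [0,0,-5]
    - [0,0,-15]
    - [0,0,-40]
    - [0,0,-75]
    - [0,0,-100]
    - [0,0,-100]
  yaw: [0,0,0,0,0,0]

```text
clock: 9.9
tcp_pos: [0.6012, 0.0388, 0.2179]
tcp_rot: [0.253, 3.121, 0.004]
ft_force: [-0.2, 0.3, -0.4]
opening: 0.0514
```

```bash
python3 - <<'E'
from m import *
th=np.radians(-9.27);c,s=np.cos(th),np.sin(th);Rb=np.array([[c,-s],[s,c]]);o=np.array([.589,-.0256])
P=o+Rb@[-.016,-.158];print('wheel',P, 'start -10mm',o+Rb@[-.026,-.158])
E
python3 go.py .5475 -.179 .21 170.7 .5475 -.179 .21 80.7
```

```text
wheel [ 0.5478 -0.179 ] start -10mm [ 0.5379 -0.1773]
t 9.9 tcp [601.24  38.75 217.92] jaw 170.72 F [-0.16  0.29 -0.41] op 51.4 q1,q6 [ 19.12 -28.44]
[  18.  -223.6    6.9] yaw 0.02
[  18.  -223.6    6.9] yaw -89.98
```

Request:
jog_arm:
  dp:
    - [5,-30,5]
    - [12,-75,7]
    - [20,-120,7]
    - [25,-165,7]
    - [26,-205,7]
    - [26,-224,7]
    - [26,-224,7]
    - [26,-224,7]
    - [26,-224,7]
  yaw: [0,0,0,0,0,0,0,0,0]
  claw: 255

```text
clock: 10.8
tcp_pos: [0.5369, -0.1777, 0.2051]
tcp_rot: [0.254, 3.131, 0.0]
ft_force: [0.0, 0.1, 0.8]
opening: 0.0013
```

```bash
python3 - <<'E'
from station import env
from h import *
grab(env,'scene','scene5');crop('scene5',260,140,350,240,6);grab(env,'top','top5');crop('top5',280,150,410,245,6)
E
python3 go.py .5399 -.1777 .110 170.7
```

```text
t 10.9 tcp [ 536.97 -177.44  205.03] jaw 170.76 F [ 0.13  0.21 -0.21] op 0.5 q1,q6 [-1.87 -7.36]
[-2.9  0.2 95. ] yaw 0.06
```

View pics/scene5_c260_140.png

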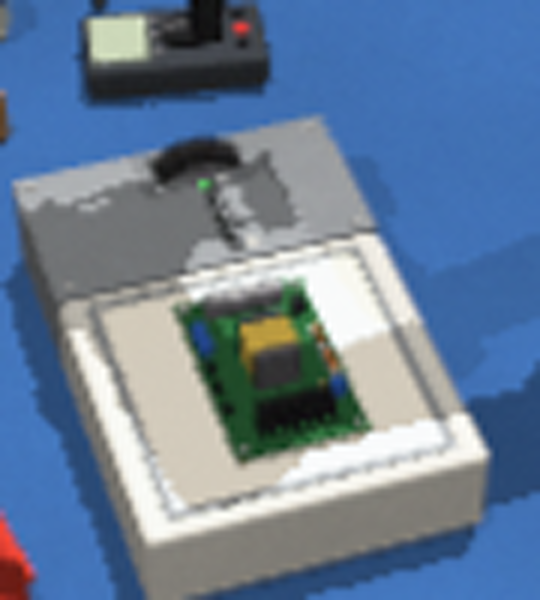

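View pics/top5_c280_150.png

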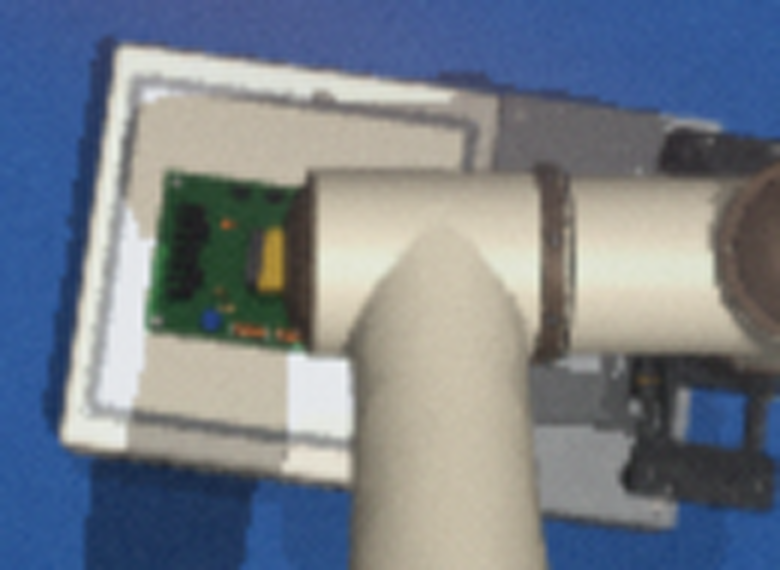

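The board lies free on the panel. I'll check its centring in the scene view before starting on the wheel.

```bash
python3 -c "
from h import *
crop('scene5',270,180,340,235,11)"
```

```text
(no output)
```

View pics/scene5_c270_180.png

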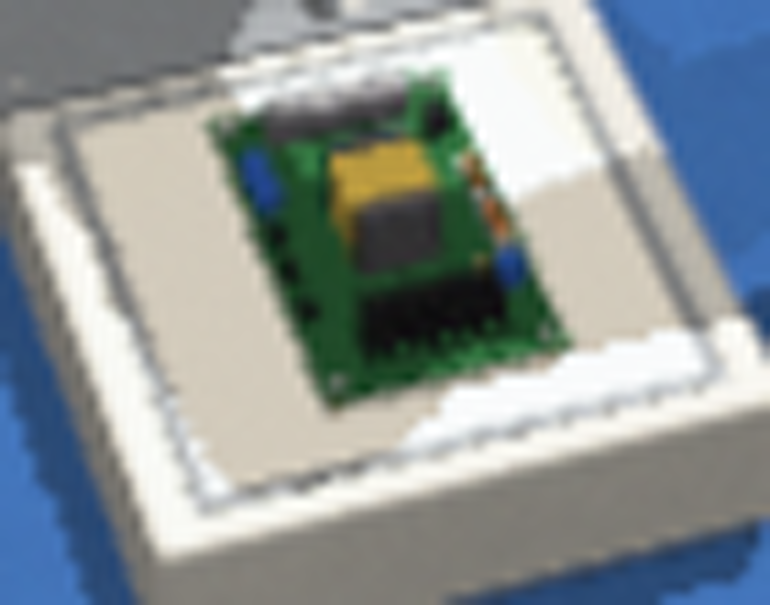

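Run:
```python
from m import *
d=load('scene5')
B=onplane(d,cc([(208,122),(447,68),(570,345),(330,408)],270,180,11),.09)[:,:2]
P=onplane(d,cc([(65,130),(545,18),(715,372),(208,500)],270,180,11),.08)[:,:2]
for Q,l,w in((B,.15,.095),(P,.192,.19)):
    M=np.array([(w/2,-l/2),(-w/2,-l/2),(-w/2,l/2),(w/2,l/2)]); th,t,r=fit(M,Q);print(np.degrees(th),t,r)
```

```text
-9.493530168636614 [0.5993 0.04  ] [[-0.0002  0.0006]
 [ 0.0005 -0.0002]
 [-0.0015  0.0008]
 [ 0.0011 -0.0012]]
-9.469795923509333 [0.6002 0.0383] [[-0.0023  0.0009]
 [ 0.003   0.0007]
 [ 0.0012 -0.001 ]
 [-0.0019 -0.0006]]
```

The board's centre is within 2 mm of the panel's and its yaw within 0.1°. Now the wheel: I'll go down over the near side of the apex.

Request:
jog_arm:
  dp:
    - [-2.9,0.2,20]
    - [-2.9,0.2,55]
    - [-2.9,0.2,85]
    - [-2.9,0.2,95]
    - [-2.9,0.2,95]
    - [-2.9,0.2,95]
  yaw: [0,0,0,0,0,0]

```text
clock: 11.5
tcp_pos: [0.5408, -0.1786, 0.1113]
tcp_rot: [0.253, 3.129, -0.001]
ft_force: [-0.0, -0.4, 0.6]
opening: 0.0005
```

```bash
python3 go.py .5399 -.1777 .104 170.7
```

```text
t 11.5 tcp [ 540.81 -178.58  111.34] jaw 170.74 F [-0.04 -0.37  0.63] op 0.5 q1,q6 [-1.96 -7.33]
[1.1 0.7 7.3] yaw 0.04
```

Request:
jog_arm:
  dp:
    - [0.8,0.5,3]
    - [0.8,0.5,5]
    - [0.8,0.5,6.5]
    - [0.8,0.5,6.5]
  yaw: [0,0,0,0]

```text
clock: 11.9
tcp_pos: [0.5388, -0.1782, 0.1037]
tcp_rot: [0.256, 3.131, 0.0]
ft_force: [-0.1, 0.9, -1.1]
opening: 0.0002
```

Request:
jog_arm:
  dp:
    - [0,0,0.5]
    - [0,0,1]
    - [0,0,1]
  yaw: [0,0,0]

```text
clock: 12.2
tcp_pos: [0.5388, -0.1781, 0.1025]
tcp_rot: [-0.256, -3.131, -0.0]
ft_force: [0.3, 0.0, -0.1]
opening: 0.0004
```

Request:
jog_arm:
  dp:
    - [0,0,0.5]
    - [0,0,1]
    - [0,0,1]
  yaw: [0,0,0]

```text
clock: 12.5
tcp_pos: [0.539, -0.1781, 0.1018]
tcp_rot: [0.255, 3.131, -0.0]
ft_force: [-1.0, -0.4, 1.2]
opening: 0.0004
```

Request:
jog_arm:
  dp:
    - [0,0,0.4]
    - [0,0,0.4]
    - [0,0,0.4]
  yaw: [0,0,0]

```text
clock: 12.8
tcp_pos: [0.5391, -0.1782, 0.1015]
tcp_rot: [0.255, 3.131, -0.0]
ft_force: [-0.5, -0.4, 3.8]
opening: 0.0003
```

Request:
jog_arm:
  dp:
    - [0,0,0.4]
    - [0,0,0.4]
    - [0,0,0.4]
  yaw: [0,0,0]

```text
clock: 13.1
tcp_pos: [0.5391, -0.1782, 0.1011]
tcp_rot: [0.255, 3.131, -0.0]
ft_force: [-0.9, -0.4, 4.8]
opening: 0.0007
```

The tip is pressing at 4.8 N. A little more, then I'll stroke along box +x, which is −tool x.

Request:
jog_arm:
  dp:
    - [0,0,0.4]
    - [0,0,0.4]
    - [-2,0,0.4]
    - [-4,0,0.4]
    - [-6,0,0.4]
    - [-8,0,0.4]
  yaw: [0,0,0,0,0,0]

```text
clock: 13.7
tcp_pos: [0.5475, -0.1796, 0.1012]
tcp_rot: [0.254, 3.129, -0.001]
ft_force: [-0.0, -0.1, 6.1]
opening: 0.001
```

Request:
jog_arm:
  dp:
    - [-2,0,0]
    - [-4,0,0]
    - [-6,0,0]
    - [-6,0,0]
  yaw: [0,0,0,0]

```text
clock: 14.1
tcp_pos: [0.5543, -0.1807, 0.1012]
tcp_rot: [0.254, 3.128, -0.001]
ft_force: [0.6, -0.8, 6.3]
opening: 0.0007
```

```bash
python3 - <<'E'
from station import env
from h import *
d=grab(env,'scene','scene6');crop('scene6',270,145,320,185,14)
E
python3 go.py
```

```text
t 14.15 tcp [ 554.3  -180.67  101.27] jaw 170.71 F [-0.15 -0.64  5.17] op 0.4 q1,q6 [-2.12 -7.21]
```

View pics/scene6_c270_145.png

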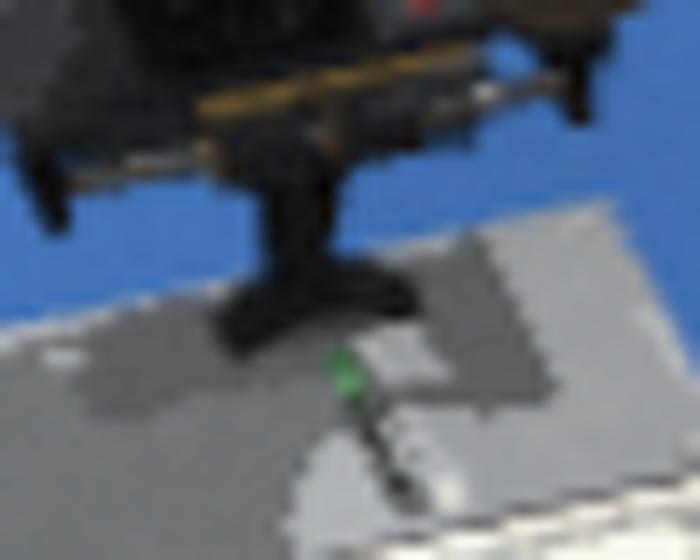

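The green bar has grown: two windows are lit, at scene (294,171) to (295,172). The force stayed around 6 N. I'll lift, go back and stroke again.

Request:
jog_arm:
  dp:
    - [0,0,-6]
    - [0,0,-6]
    - [8,0,-6]
    - [15,0,-6]
    - [15,0,-6]
    - [15,0,-3]
    - [15,0,-1]
    - [15,0,0]
    - [15,0,0]
    - [13,0,0]
    - [11,0,0]
    - [9,0,0]
    - [7,0,0]
    - [5,0,0]
    - [3,0,0]
    - [1,0,0]
    - [0,0,0]
    - [0,0,0]
  yaw: [0,0,0,0,0,0,0,0,0,0,0,0,0,0,0,0,0,0]

```text
clock: 15.95
tcp_pos: [0.5533, -0.1806, 0.101]
tcp_rot: [0.255, 3.13, -0.001]
ft_force: [0.2, -0.4, 6.5]
opening: 0.0003
```

```bash
cat > look.py <<'E'
import sys
from station import env
from h import *
t=sys.argv[1]; d=grab(env,'scene',t);crop(t,270,145,320,185,14)
px=d['pixels'].astype(int); c=px[160:190,280:315]; g=(c[...,1]>c[...,0]+40)&(c[...,1]>c[...,2]+30); v,u=np.nonzero(g)
top=(load('scene0'))
th=np.radians(-9.27);cc,s=np.cos(th),np.sin(th)
if len(u):
    Q=onplane(d,np.c_[u+280,v+160],.08)[:,:2]-[.589,-.0256]; y=(Q@np.array([[cc,-s],[s,cc]]))[:,1]
    print('green n',len(u),'box y range',y.min(),y.max(),'len mm',(y.max()-y.min())*1000)
E
python3 look.py scene7; python3 go.py
```

```text
green n 10 box y range -0.12765894034374972 -0.003412363722018896 len mm 124.24657662173082
t 16.0 tcp [ 553.37 -180.53  101.08] jaw 170.7 F [-0.01  0.32  5.74] op 0.5 q1,q6 [-2.12 -7.2 ]
```

View pics/scene7_c270_145.png

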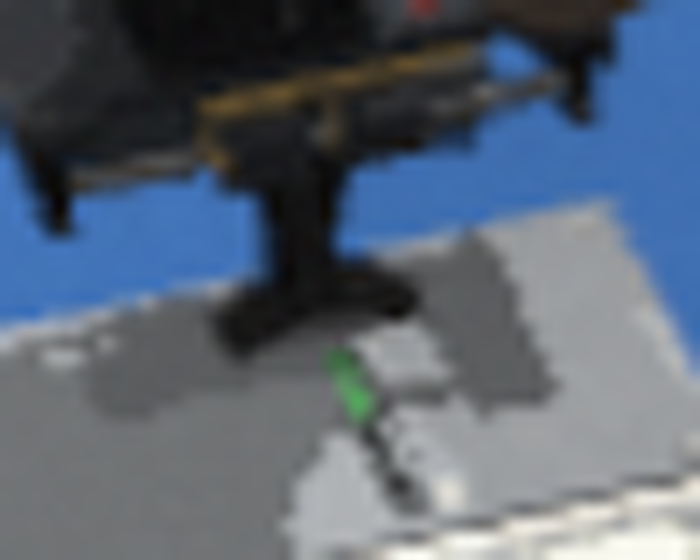

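Three windows are now lit. I'll do the fourth and fifth the same way, one stroke at a time.

Request:
jog_arm:
  dp:
    - [0,0,-6]
    - [0,0,-6]
    - [8,0,-6]
    - [15,0,-6]
    - [15,0,-6]
    - [15,0,-3]
    - [15,0,-1]
    - [15,0,0]
    - [15,0,0]
    - [13,0,0]
    - [11,0,0]
    - [9,0,0]
    - [7,0,0]
    - [5,0,0]
    - [3,0,0]
    - [1,0,0]
    - [0,0,0]
    - [0,0,0]
  yaw: [0,0,0,0,0,0,0,0,0,0,0,0,0,0,0,0,0,0]

```text
clock: 17.8
tcp_pos: [0.5534, -0.1806, 0.1011]
tcp_rot: [0.255, 3.13, -0.001]
ft_force: [-0.0, 0.4, 6.0]
opening: 0.0003
```

```bash
python3 look.py scene8; python3 go.py
```

```text
green n 11 box y range -0.12765894034374972 -0.003412363722018896 len mm 124.24657662173082
t 17.85 tcp [ 553.37 -180.53  101.1 ] jaw 170.7 F [-0.44  0.59  5.75] op -0.1 q1,q6 [-2.12 -7.2 ]
```

View pics/scene8_c270_145.png

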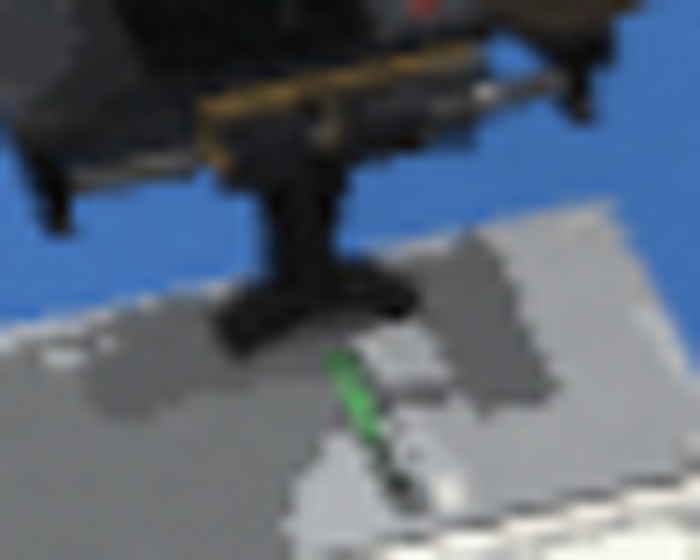

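The green now ends at crop y≈440, against 420 and 395 after the last two strokes, so four are lit. Next stroke.

Request:
jog_arm:
  dp:
    - [0,0,-6]
    - [0,0,-6]
    - [8,0,-6]
    - [15,0,-6]
    - [15,0,-6]
    - [15,0,-3]
    - [15,0,-1]
    - [15,0,0]
    - [15,0,0]
    - [13,0,0]
    - [11,0,0]
    - [9,0,0]
    - [7,0,0]
    - [5,0,0]
    - [3,0,0]
    - [1,0,0]
    - [0,0,0]
    - [0,0,0]
  yaw: [0,0,0,0,0,0,0,0,0,0,0,0,0,0,0,0,0,0]

```text
clock: 19.65
tcp_pos: [0.5534, -0.1805, 0.1011]
tcp_rot: [0.255, 3.13, -0.001]
ft_force: [-0.0, -0.6, 7.2]
opening: 0.0004
```

```bash
python3 look.py scene9; python3 go.py
```

```text
green n 14 box y range -0.12765894034374972 -0.003412363722018896 len mm 124.24657662173082
t 19.7 tcp [ 553.36 -180.53  101.09] jaw 170.7 F [0.17 1.06 5.91] op 0.5 q1,q6 [-2.12 -7.2 ]
```

View pics/scene9_c270_145.png

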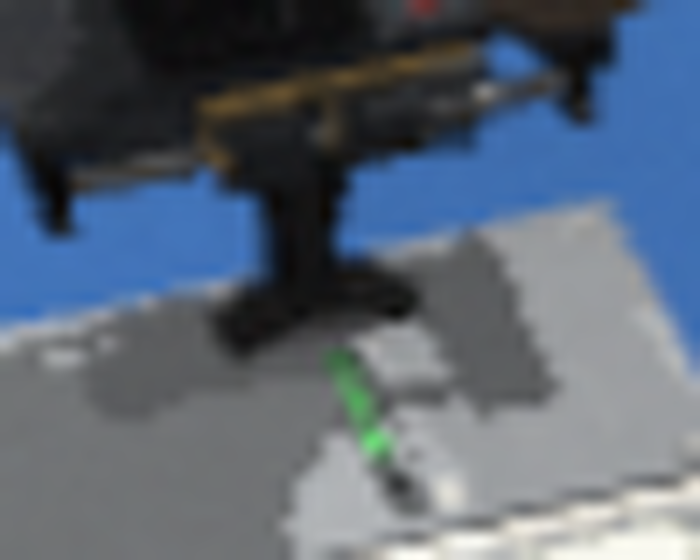

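Run:
```python
from m import *
# windows 1..8 centres interpolated between measured ends (scene0 crop 280,155 x20: first (283,315), last ~(388,520))
d=load('scene9')
a0,b0=cc([(283,315)],280,155,20)[0],cc([(385,515)],280,155,20)[0]
for k in range(8):
    u=a0+(b0-a0)*k/7
    print(k+1,((u-[270,145]+.5)*14-.5).round(),[tuple(load(t)['pixels'][int(round(u[1])),int(round(u[0]))]) for t in('scene8','scene9')])
```

```text
1 [338. 360.] [(np.uint8(61), np.uint8(101), np.uint8(66)), (np.uint8(61), np.uint8(101), np.uint8(67))]
2 [348. 380.] [(np.uint8(95), np.uint8(142), np.uint8(101)), (np.uint8(95), np.uint8(142), np.uint8(101))]
3 [358. 400.] [(np.uint8(82), np.uint8(165), np.uint8(91)), (np.uint8(81), np.uint8(165), np.uint8(90))]
4 [369. 420.] [(np.uint8(90), np.uint8(145), np.uint8(98)), (np.uint8(90), np.uint8(144), np.uint8(98))]
5 [379. 440.] [(np.uint8(102), np.uint8(112), np.uint8(106)), (np.uint8(122), np.uint8(191), np.uint8(131))]
6 [389. 460.] [(np.uint8(78), np.uint8(83), np.uint8(82)), (np.uint8(90), np.uint8(131), np.uint8(97))]
7 [399. 480.] [(np.uint8(53), np.uint8(56), np.uint8(56)), (np.uint8(54), np.uint8(56), np.uint8(57))]
8 [409. 500.] [(np.uint8(101), np.uint8(102), np.uint8(104)), (np.uint8(102), np.uint8(104), np.uint8(106))]
```

The scene9 green ends at about 455. Window 5 is expected to end near 450 and window 6 near 470, so five are lit. One more stroke, then I'll lift clear and count in the top view.

Request:
jog_arm:
  dp:
    - [0,0,-6]
    - [0,0,-6]
    - [8,0,-6]
    - [15,0,-6]
    - [15,0,-6]
    - [15,0,-3]
    - [15,0,-1]
    - [15,0,0]
    - [15,0,0]
    - [13,0,0]
    - [11,0,0]
    - [9,0,0]
    - [7,0,0]
    - [5,0,0]
    - [3,0,0]
    - [1,0,0]
    - [0,0,0]
    - [0,0,0]
  yaw: [0,0,0,0,0,0,0,0,0,0,0,0,0,0,0,0,0,0]

```text
clock: 21.5
tcp_pos: [0.5534, -0.1805, 0.1011]
tcp_rot: [0.255, 3.13, -0.001]
ft_force: [0.7, 0.0, 6.2]
opening: 0.0002
```

Request:
jog_arm:
  dp:
    - [0,0,-8]
    - [0,0,-30]
    - [0,0,-70]
    - [0,0,-110]
    - [0,-40,-130]
    - [0,-80,-130]
    - [0,-120,-130]
    - [0,-150,-130]
    - [0,-150,-130]
    - [0,-150,-130]
  yaw: [0,0,0,0,0,0,0,0,0,0]

```text
clock: 22.5
tcp_pos: [0.5274, -0.3285, 0.2292]
tcp_rot: [-0.258, -3.128, -0.002]
ft_force: [0.6, -0.3, 0.1]
opening: 0.0006
```

```bash
python3 go.py
python3 - <<'E'
from station import env
from h import *
grab(env,'scene','scene10');crop('scene10',255,150,345,240,6);crop('scene10',280,155,310,185,20);grab(env,'top','top10');crop('top10',280,150,410,245,6);crop('top10',355,190,405,230,16)
E
```

```text
t 22.5 tcp [ 527.41 -328.54  229.18] jaw 170.57 F [ 0.6  -0.34  0.08] op 0.6 q1,q6 [-17.04   7.63]
```

View pics/top10_c280_150.png

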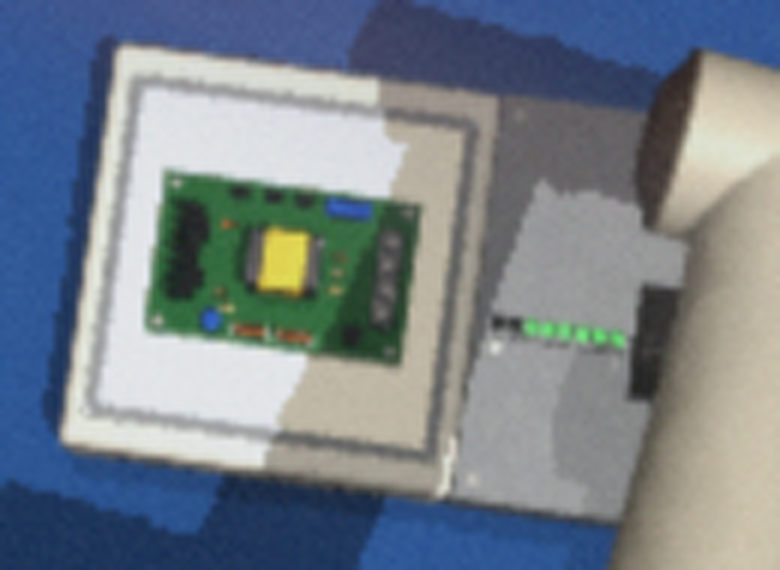

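View pics/scene10_c280_155.png

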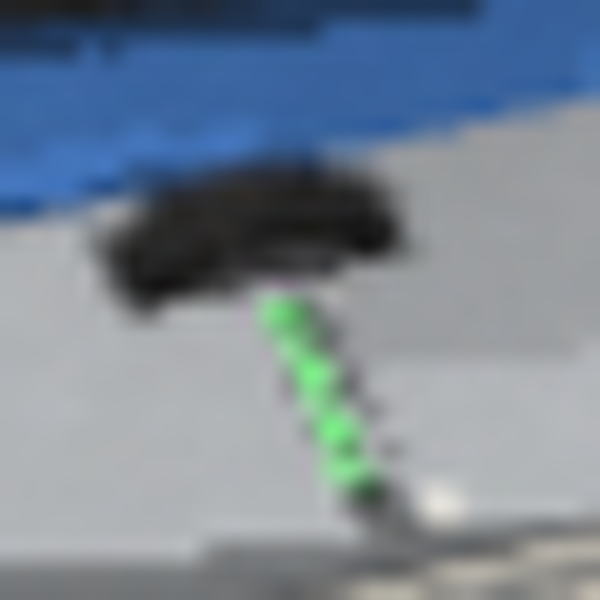

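View pics/top10_c355_190.png

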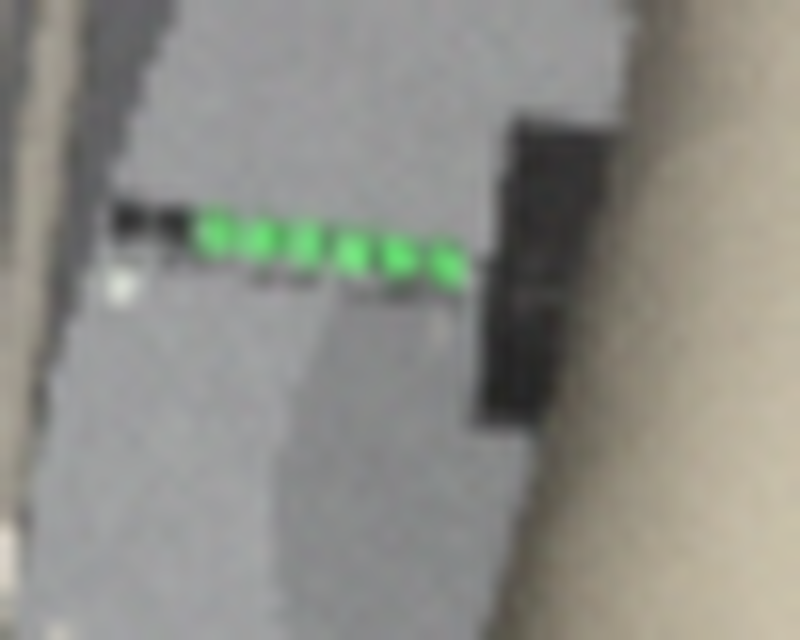

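View pics/scene10.png

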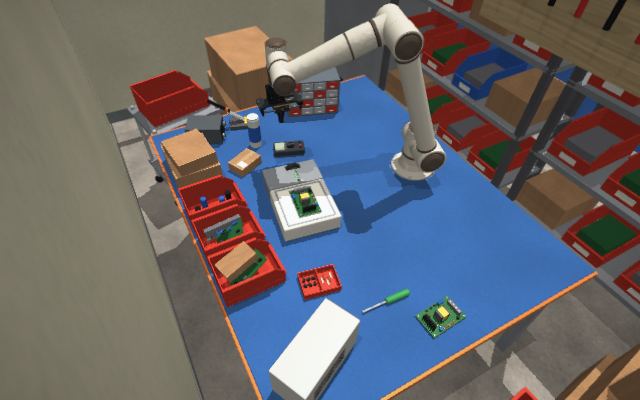

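In the top view six windows are lit and two dark. The board lies on the panel and the other things have not moved. I'll do a last check of the placing from the top view and then hand in.

Run:
```python
from m import *
d=load('top10')
B=onplane(d,cc([(422,207),(402,365),(147,328),(167,172)],280,150,6),.09)[:,:2]
P=onplane(d,cc([(475,122),(435,455),(88,408),(135,80)],280,150,6),.08)[:,:2]
for Q,l,w in((B,.15,.095),(P,.192,.19)):
    M=np.array([(w/2,-l/2),(-w/2,-l/2),(-w/2,l/2),(w/2,l/2)]); th,t,r=fit(M,Q);print(np.degrees(th),t,abs(r).max())
```

```text
-9.460023142338356 [0.5972 0.0371] 0.0015883712812165829
-9.079801944331658 [0.6001 0.0375] 0.005808127157109266
```

```bash
python3 -c "
from station import env
print(env.job_done())"
```

```text
the job is handed in; nothing more can be done
None
```

The circuit board is on the bright panel, component side up, and the light is at six bars. I handed the job in at about 22.6 s, with the arm clear of everything.

- **Board:** I took the board nearest the base, gripped it by the transformer and set it down with about 5 N of contact.
- **Centring:** The final checks put the board centre about 1–3 mm from the panel centre, with its edges parallel to within 0.4°. The views differ slightly. The scene camera gave an offset of (−0.9, +1.7) mm and 0.0°. The top camera gave (−2.9, −0.4) mm and 0.4°, but there my panel corners fitted less well, with residuals of up to 6 mm. Measured against the box corners instead, the top view gives about (−1.3, −0.7) mm.
- **Wheel:** One bar was lit at the start, so I made five one-click strokes away from the robot. The force readings, taken at a few points in each stroke, were about 5–7 N, below the 12 N at which the switch trips. The last top view shows six windows lit and two dark.
- **Other things:** None of the other things on the bench appears moved in the last scene view.

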